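# Sweep the jig and hold a drawer front against its sprung bar

## Robot

A 7-joint arm with a two-finger parallel gripper is mounted at the origin on the work surface; the furniture and walls round the work are solid. World frame = base frame: x ahead of the robot, y to its left, z up, the work surface at z = 0. Lengths are in mm, angles in rad, forces in N, time in s.
With the tool pointing down it reaches from about 400 to 875 mm from the base axis. Payload 4.4 kg.
Tool frame: the origin (TCP) lies midway between the tips of the shut fingers; the grasp point (between the pads) lies 19 mm behind it; z points along the fingers, y is the line along which they close (so a half turn about z gives the same grasp; the last joint's range is limited). The gripper opens to 85 mm and grips with 20 to 120 N. Pads are 22 mm wide; open, the fingers measure 114 mm over their backs; the gripper's body (76 mm by 85 mm) begins 54 mm behind the grasp point. The pads swing forward as they close: fully open they stand 13 mm farther back than shut.
Start: joints at [1.184, 0.628, 0.038, 1.517, -0.027, 0.996, -0.02], TCP at [204.99, -616.844, 231.313] pointing down, gripper open.
Joint ranges: [-3.06, 3.06], [-0.37, 2.12], [-1.25, 1.32], [0.18, 2.47], [-1.1, 4.24], [0.23, 1.98], [-2.94, 2.94]. Speed limits (rad/s): [2.57, 2.57, 3.14, 3.14, 3.14, 3.14, 3.14].

## Interface

Orientations are given as [roll, pitch, yaw] about the fixed x, y, z axes, in that order (R = Rz(yaw) Ry(pitch) Rx(roll)).
In Python, from cell import monitor, cams, ctrl gives the robot as it stands.
- The arm moves only by the tool drive_tool, never from a script. Its argument "motion" is a list of rows, each an object with "fingers": the opening, from 0 (shut) to 1 (fully open); "linear": the shift along the tool's x, y, z in m, a list of three; "twist": the turn about the tool's z in rad. In form: [{"fingers": fingers, "linear": [x, y, z], "twist": twist}, ...]. A call has 1 to 5 rows; each row shifts and turns the commanded pose from where the row before left it, along the tool's axes as they then stand; what a row does not reach is not made up. A row lasts 1/12 s, in which the tool goes at most 41.7 mm and 7.16 degrees, less where a joint would pass 70% of its speed; a pose out of reach is approached as far as the arm can. A call with a gripper value outside its range is refused whole. The fingers move at their own pace and stop on an object; the grip force is fixed at half the most. Time passes only in rows, so rows that do not move let the fingers close. It gives the time, the measured TCP pose, the force, the opening and the grip force at its end, in the units of the state.
- monitor.read_state(): the state, without advancing time (a new reading comes with each control period).
- cams.get_image(name): name is "scene" or "side" or "wrist"; returns a dict with "color" (400x640x3 uint8, blue, green, red), "K" (3x3 intrinsics, pixels), "R" (3x3) and "t" (3): a world point X has camera coordinates R X + t. Camera axes: x right, y down, z forward; pixel columns grow to the right and rows downward; lengths in mm; the calibration is good to about 2 mm. A picture is of the moment at which its call begins. There is no depth.
- ctrl.finish_job(): hands the job in; it is judged then, once.
The state is a dict: "clock": time; "qpos": joint angles; "qd": joint speeds; "tau": joint torques, N m; "eef_pos": TCP position; "tool_rot": TCP orientation; "force": force on the tool from outside, world axes, zero at the start; "torque": the same for the moment, N m; "width": finger opening in mm; "gripper_force": force on a finger pad.
Only numpy, scipy, OpenCV 4.12 (cv2) and the standard library are available. Lean on these libraries where they do the work, as an engineer would, in place of code of your own. Each camera call takes 0.05 s, during which the arm holds its last target. There are 200 camera calls.

## Task

With the scraper block, not with your fingers or the drawer front, sweep all four wood chips off the base board of the assembly jig, and put the scraper down on the worktop clear of the jig. Then stand the drawer front upright on the base board, flat against the jig's sprung bar with its ends level with the bar's ends, and press it straight back with a steady force of about 12 N (between 8 and 16 N), never running the bar to its stop, so that someone can screw it on: finish while holding it there with that push, and do not let go. Leave the green-lidded jar and the food tin where they stand.

Things in the scene. Friction and masses are not known exactly. Their poses are not given: they have to be found in the camera images.
- jig: fixed wooden assembly jig on the worktop. Base board 180 mm along its x, 150 mm along its y, 20 mm thick (top at z = 20 mm). Origin: centre of the board's underside. Its +x points from the open near edge towards the bar and the fixed back block (block: x = 66 to 88 mm, top 52 mm over the worktop, 130 mm long). The base board is bare from x = -90 mm to the bar; it is open at both ends in y.
- bar: the jig's sprung bar (the fence): 14 mm thick, 130 mm long along y, top 29 mm above the base board; axes as the jig's. Origin: lower middle of its front face (towards jig -x); at rest at jig x = 22, y = 0, z = 20 mm. Slides only along jig +x against springs: 0.8 N per mm from zero at rest (12 N at 15 mm), hard stop at 30 mm. Two screw slots at y = +-25 mm.
- panel: loose drawer front, a plain pale wooden board standing on its long edge: 18 mm thick along its x, 130 mm long along its y, 70 mm high, about 0.16 kg, with two small screw holes near the lower edge. Origin: centre of its underside. It starts on the worktop to one side of the jig, the scraper to the other. Gripped across its thickness by the upper 35 mm, the fingers pass over the bar.
- scraper: loose scraper block standing on its blade: blade foot 90 mm long along its x, 16 mm thick along its y, 16 mm high; above it a wooden grip 84 mm long, 26 mm thick along y, reaching from 16 to 60 mm height. About 0.15 kg. Origin: centre of its underside.
- chip1: one of four loose wood chips on the jig's base board, in front of the bar: 20 x 14 x 10 mm, 12 g; origin at the centre of its underside
- chip2: one of four loose wood chips on the jig's base board, in front of the bar: 20 x 14 x 10 mm, 12 g; origin at the centre of its underside
- chip3: one of four loose wood chips on the jig's base board, in front of the bar: 20 x 14 x 10 mm, 12 g; origin at the centre of its underside
- chip4: one of four loose wood chips on the jig's base board, in front of the bar: 20 x 14 x 10 mm, 12 g; origin at the centre of its underside
- jar: small glass jar with a green lid, 68 mm across, 84 mm high; right of the jig at the back; bystander, origin at the middle of its underside
- food_tin: low round food tin, 75 mm across, 58 mm high; left of the jig at the back; bystander, origin at the middle of its underside

How it is judged:
By the outcome, as a careful person would: the job done as asked, in the order asked, and still so for the second after the job is handed in, while the arm keeps its last pose, push and grip.
It also fails if it takes over 67 s, if anything falls off the work surface, if the arm or the gripper's body presses on something with over 40 N, if the wrist force passes 120 N, or if a joint passes its speed limit or range.

## Working session

There is one attempt and no reset: what is moved stays moved. The work goes in short steps, Python scripts to look and compute and a tool call to move; the robot and the scene stay as the last step left them, time stands still between calls to the robot, and variables do not carry over. Pictures are saved under pics/ and viewed, at most 10 in all, crops included, and the job is handed in when it is done.

Besides the shell and the picture viewer there is one more tool, called after "Emit:" by a JSON object that holds its "fn" and its "kwargs". drive_tool: Moves the arm, as the interface text tells. Its arguments: {"type":"object","properties":{"motion":{"type":"array"}},"required":["motion"]}

```bash
mkdir -p pics; ls
cat > h.py <<'E'
import numpy as np, cv2
from scipy.spatial.transform import Rotation as Ro
from cell import monitor, cams, ctrl
def grab(n,save=None):
    d=cams.get_image(n)
    if save: cv2.imwrite('pics/'+save+'.png',d['color'])
    return d
def ray(d,uv):
    K,R,t=[np.array(d[k],float) for k in('K','R','t')]
    return -R.T@t.ravel(), R.T@np.linalg.solve(K,[uv[0],uv[1],1.])
def onz(d,uv,z):
    c,v=ray(d,uv); return c+v*(z-c[2])/v[2]
def tri(a,ua,b,ub):
    c1,v1=ray(a,ua);c2,v2=ray(b,ub)
    s=np.linalg.lstsq(np.stack([v1,-v2],1),c2-c1,rcond=None)[0]
    return (c1+v1*s[0]+c2+v2*s[1])/2, np.linalg.norm(c1+v1*s[0]-c2-v2*s[1])
def proj(d,X):
    p=np.array(d['K'])@(np.array(d['R'])@np.array(X)+np.array(d['t']).ravel()); return p[:2]/p[2]
E
python3 - <<'E'
from h import *
np.set_printoptions(precision=3,suppress=True)
s=monitor.read_state();print(s)
ims=[grab(n,n+'0') for n in('scene','side','wrist')]
import pickle;pickle.dump(ims,open('ims.pkl','wb'))
for d in ims: print(ray(d,(320,200)))
E
```

```text
pics
{'clock': 0.0, 'qpos': array([ 1.184,  0.629,  0.038,  1.518, -0.027,  0.996, -0.02 ]), 'qd': array([-0.   , -0.   , -0.001, -0.001, -0.   , -0.001, -0.002]), 'tau': array([ -0.   , -56.341,   1.226, -19.345,   0.011,   0.011,  -0.   ]), 'eef_pos': array([ 204.807, -616.241,  230.377]), 'tool_rot': array([-3.14 , -0.   ,  0.321]), 'force': array([ 0.122,  0.491, -0.678]), 'torque': array([-0.016, -0.008, -0.003]), 'gripper_force': 0.0, 'width': 85.50432663519025}
(array([  -0.774, -520.735,  677.595]), array([ 0.524,  0.538, -0.661]))
(array([  62.244, -587.905,  474.345]), array([ 0.513,  0.695, -0.503]))
(array([ 276.88 , -591.82 ,  373.305]), array([-0.295, -0.093, -0.951]))
```

View pics/scene0.png

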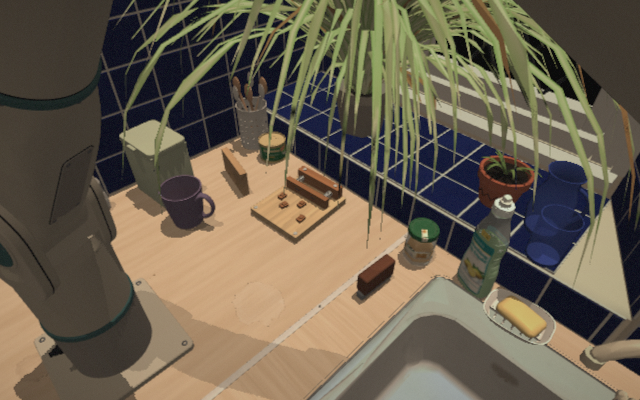

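View pics/side0.png

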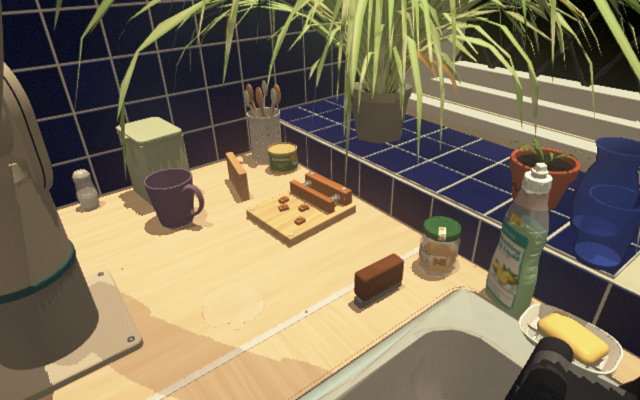

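The scene view has the jig at about (298,208), the panel at (235,170), the scraper at (376,275), the jar at (421,238) and the tin at (272,146). In the side view the jig is at about (300,208), the panel at (237,175) and the scraper at (379,278). Next I'll enlarge the relevant regions.

Run:
```python
from h import *
import pickle
ims=pickle.load(open('ims.pkl','rb'))
np.set_printoptions(precision=1,suppress=True)
a=cv2.resize(ims[0]['color'][125:305,210:410],None,fx=4,fy=4,interpolation=cv2.INTER_CUBIC)
b=cv2.resize(ims[1]['color'][140:310,215:415],None,fx=4,fy=4,interpolation=cv2.INTER_CUBIC)
for im,(u0,v0) in((a,(210,125)),(b,(215,140))):
    for k in range(0,200,20):
        cv2.putText(im,str(u0+k),(k*4,10),0,.35,(255,255,0));cv2.line(im,(k*4,12),(k*4,18),(255,255,0))
        cv2.putText(im,str(v0+k),(0,k*4+4),0,.35,(255,255,0))
a=a[:600]
cv2.imwrite('pics/ca.png',a);cv2.imwrite('pics/cb.png',b[:600])
for d,l in((ims[0],[(298,210),(235,190),(376,290)]),(ims[1],[(300,215),(237,195),(379,295)])):
    for uv in l: print(uv,onz(d,uv,0))
```

```text
(298, 210) [471.8  41.5   0. ]
(235, 190) [404.6 210.3   0. ]
(376, 290) [ 428.1 -243.     0. ]
(300, 215) [474.7  44.1   0. ]
(237, 195) [410.8 209.3   0. ]
(379, 295) [ 435.1 -236.5    0. ]
```

View pics/ca.png

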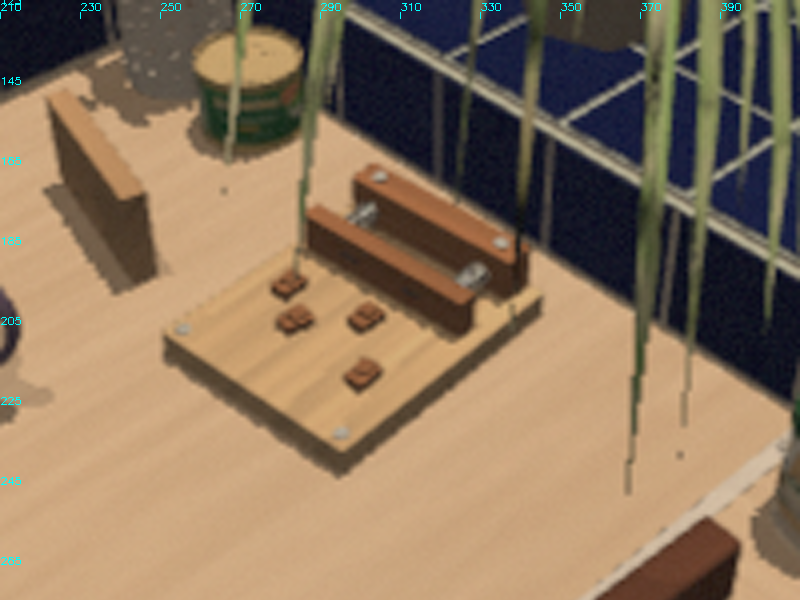

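View pics/cb.png

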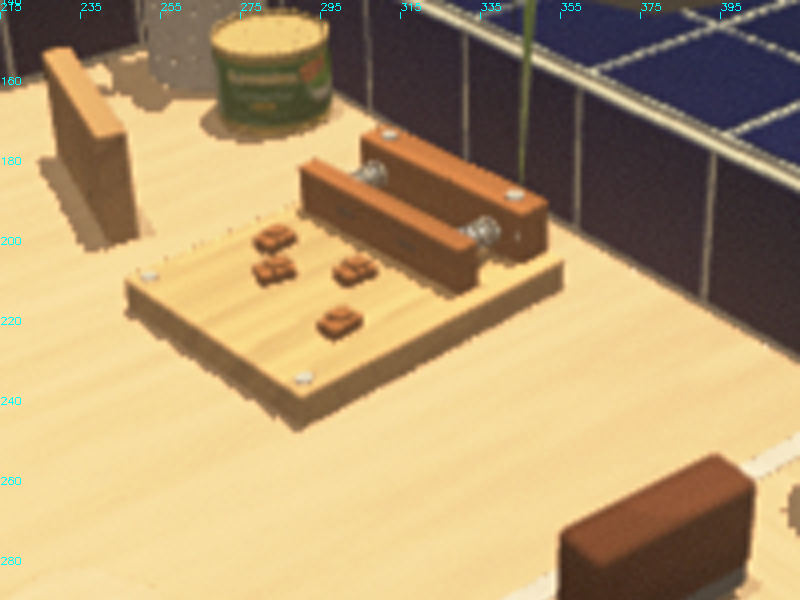

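Crop corners, converted to full-image pixels:

| Feature | Scene | Side |
|---|---|---|
| Board top corners | (251,209), (295,238), (345,199) | (247,211), (290,240), (355.5,205.5) |
| Panel top, near end | about (243,173) | about (243,173) |
| Scraper top | not read yet | corners (355,272), (394,254), (404,262), (364,282) |

All four chips lie in front of the bar.

Run:
```python
from h import *
import pickle
A,B,W=pickle.load(open('ims.pkl','rb'))
np.set_printoptions(precision=1,suppress=True)
f=lambda p:(p[0]/4+210,p[1]/4+125)
g=lambda p:(p[0]/4+215,p[1]/4+140)
P={'jigL':((165,335),(127,283)),'jigN':((340,453),(300,400)),'jigR':((541,297),(562,262)),
'barL':((308,211),(302,167)),'barR':((470,300),(462,248)),
'blkR':((515,262),(528,208)),'barlowR':((470,333),(458,293)),
'pn1':((118,198),(100,137)),'pn2':((147,190),(126,130)),'pf1':((48,97),(44,55)),'pf2':((65,90),(66,50)),
'scF1':((710,518),(715,455)),'scF2':((740,545),(755,487)),
'c1':((290,283),(275,236)),'c2':((295,319),(273,270)),'c3':((366,315),(355,269)),'c4':((362,374),(340,320))}
for k,(a,b) in P.items():
    X,e=tri(A,f(a),B,g(b)); z=X[2]
    zz={'j':20,'b':49,'p':70,'s':60,'c':30}[k[0]]
    print(k,X,round(e,1),'onz',zz,onz(A,f(a),zz)[:2],onz(B,g(b),zz)[:2])
for uv in[(355,272.5),(393.75,253.75),(403.75,261.75),(364.25,281.75)]:print(onz(B,uv,60))
```

```text
jigL [383.8 109.7  14.8] 0.7 onz 20 [380.4 104.7] [380.6 102. ]
jigN [397.7 -33.3  12.2] 1.4 onz 20 [392.3 -38.9] [392.9 -42.4]
jigR [569.4 -24.9  18.9] 2.5 onz 20 [567.  -25.6] [569.8 -26.2]
barL [499.3 112.1  44.6] 0.7 onz 49 [496.2 107.8] [494.4 104.9]
barR [507.3 -22.1  50.8] 2.4 onz 49 [510.2 -20.8] [507.7 -19.9]
blkR [547.  -22.7  58.5] 2.8 onz 49 [553.8 -14.9] [560.   -9.6]
barlowR [504.2 -24.3  27.3] 5.1 onz 49 [490.2 -41. ] [479.7 -52.1]
pn1 [412.3 185.4  61.7] 4.0 onz 70 [404.5 175.6] [407.6 170.7]
pn2 [423.5 171.7  68.5] 0.9 onz 70 [422. 170.] [422.8 169.2]
pf1 [437.8 301.7  65.6] 0.1 onz 70 [434.5 295.7] [433.8 292. ]
pf2 [452.6 303.3  63.8] 1.4 onz 70 [447.2 294.8] [447.5 290.2]
scF1 [ 471.7 -228.4   60.9] 0.2 onz 60 [ 472.3 -228. ] [ 472.7 -227.7]
scF2 [ 474.9 -246.7   54. ] 1.9 onz 60 [ 469.3 -249.1] [ 470.  -251.7]
c1 [460.6  83.8  26.6] 1.3 onz 30 [457.5  80.6] [458.4  78.9]
c2 [443.7  59.5  23.3] 0.8 onz 30 [438.7  53.6] [438.4  50. ]
c3 [477.1  32.9  23.3] 1.4 onz 30 [471.4  27.3] [471.8  23.8]
c4 [440.9  -4.7  25. ] 2.5 onz 30 [436.1  -8.6] [438.1 -11. ]
[ 393.8 -223.2   60. ]
[ 472.7 -227.7   60. ]
[ 470.  -251.7   60. ]
[ 390.6 -247.4   60. ]
```

Emit:
{"fn": "drive_tool", "kwargs": {"motion": [{"fingers":1,"linear":[0,0,0],"twist":0.124},{"fingers":1,"linear":[0,0,0],"twist":0.124},{"fingers":1,"linear":[0,0,0],"twist":0.123},{"fingers":1,"linear":[0.014,-0.026,0],"twist":0},{"fingers":1,"linear":[0.014,-0.026,0],"twist":0}]}}

```text
clock: 0.57
eef_pos: [234.2, -566.7, 230.6]
tool_rot: [3.141, 0.001, -0.054]
force: [1.2, 0.9, -0.8]
width: 85.7
gripper_force: 0.0
```

Emit:
{"fn": "drive_tool", "kwargs": {"motion": [{"fingers":1,"linear":[0.014,-0.026,0],"twist":0},{"fingers":1,"linear":[0.014,-0.026,0],"twist":0},{"fingers":1,"linear":[0.014,-0.026,0],"twist":0},{"fingers":1,"linear":[0.014,-0.026,0],"twist":0},{"fingers":1,"linear":[0.014,-0.026,0],"twist":0}]}}

```text
clock: 0.98
eef_pos: [312.5, -438.5, 231.2]
tool_rot: [-3.141, 0.0, -0.05]
force: [0.3, 0.3, -0.3]
width: 85.4
gripper_force: 0.0
```

Emit:
{"fn": "drive_tool", "kwargs": {"motion": [{"fingers":1,"linear":[0.014,-0.026,0],"twist":0},{"fingers":1,"linear":[0.014,-0.026,0],"twist":0},{"fingers":1,"linear":[0.014,-0.026,0],"twist":0},{"fingers":1,"linear":[0.014,-0.026,0],"twist":0},{"fingers":1,"linear":[0.014,-0.026,0],"twist":0}]}}

```text
clock: 1.4
eef_pos: [388.9, -312.2, 231.2]
tool_rot: [-3.141, 0.0, -0.05]
force: [0.3, -1.3, -0.3]
width: 85.2
gripper_force: 0.0
```

Emit:
{"fn": "drive_tool", "kwargs": {"motion": [{"fingers":1,"linear":[0.014,-0.026,0],"twist":0},{"fingers":1,"linear":[0.014,-0.026,0],"twist":0},{"fingers":1,"linear":[0.014,-0.026,0],"twist":0},{"fingers":1,"linear":[0,0,0],"twist":0},{"fingers":1,"linear":[0,0,0],"twist":0}]}}

```text
clock: 1.82
eef_pos: [435.2, -236.0, 231.1]
tool_rot: [-3.141, 0.0, -0.046]
force: [-0.6, 0.7, -1.0]
width: 85.2
gripper_force: 0.0
```

Run:
```python
from h import *
import pickle
W=grab('wrist','w1');S=grab('side');pickle.dump((W,S),open('w1.pkl','wb'))
np.set_printoptions(precision=1,suppress=True)
print(proj(W,[432,-237,60]))
for d,c in((W,proj(W,[432,-237,60])),(S,proj(S,[432,-237,45]))):
    hsv=cv2.cvtColor(d['color'],cv2.COLOR_BGR2HSV);u,v=c.astype(int);print(u,v,hsv[v-6:v+7:6,u],d['color'][v,u])
```

```text
[322.3 179.4]
322 179 [[ 14 185  73]
 [ 11 168  76]
 [ 11 186  74]] [26 44 76]
379 274 [[ 11 158 139]
 [ 11 151 103]
 [ 10 146  82]] [ 42  65 103]
```

View pics/w1.png

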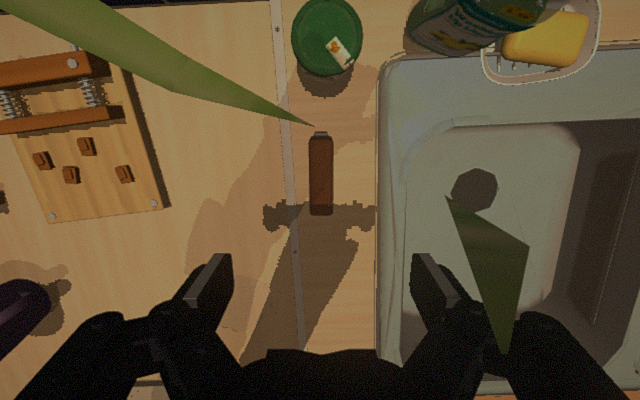

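The wrist view shows the scraper at about (321,174), with its long axis up the image and the fingers straddling it. Part of the jig is visible at left.

Run:
```python
from h import *
import pickle
W,S=pickle.load(open('w1.pkl','rb'))
np.set_printoptions(precision=1,suppress=True)
hsv=cv2.cvtColor(W['color'],cv2.COLOR_BGR2HSV)
m=cv2.inRange(hsv,(5,135,30),(17,255,105));m[:128]=0;m[225:]=0;m[:,:295]=0;m[:,350:]=0
m=cv2.morphologyEx(m,cv2.MORPH_OPEN,np.ones((5,5)))
c=max(cv2.findContours(m,0,1)[0],key=cv2.contourArea);r=cv2.minAreaRect(c);print(r)
bw=cv2.boxPoints(r);print(bw)
P=np.array([onz(W,p,60) for p in bw]);print(P[:,:2],P.mean(0))
hsv=cv2.cvtColor(S['color'],cv2.COLOR_BGR2HSV)
m=cv2.inRange(hsv,(4,110,90),(16,255,180))[240:300,345:415]
m=cv2.morphologyEx(m,cv2.MORPH_OPEN,np.ones((3,3)))
c=max(cv2.findContours(m,0,1)[0],key=cv2.contourArea)
q=cv2.approxPolyDP(c,3,True)[:,0]+[345,240];print('side',q.tolist())
# far-left top corner and far right in both views
for a in bw:
  for b in q:
    X,e=tri(W,a,S,b)
    if e<6 and 30<X[2]<90: print(a,b,X,round(e,1))
```

```text
((320.5, 174.0), (72.0, 23.0), 90.0)
[[309. 138.]
 [332. 138.]
 [332. 210.]
 [309. 210.]]
[[ 476.  -225.4]
 [ 474.9 -248.8]
 [ 397.1 -246. ]
 [ 398.2 -220.9]] [ 436.5 -235.3   60. ]
side [[403, 261], [392, 254], [361, 269], [358, 275], [372, 278]]
[309. 138.] [392 254] [ 474.7 -224.1   56. ] 2.8
[332. 138.] [403 261] [ 474.  -248.1   57. ] 1.9
[309. 210.] [358 275] [ 397.6 -222.5   53.8] 4.9
```

Emit:
{"fn": "drive_tool", "kwargs": {"motion": [{"fingers":1,"linear":[0,0,0.035],"twist":0},{"fingers":1,"linear":[0,0,0.035],"twist":0},{"fingers":1,"linear":[0,0,0.035],"twist":0},{"fingers":1,"linear":[0,0,0.035],"twist":0},{"fingers":1,"linear":[0,0,0.03],"twist":0}]}}

```text
clock: 2.33
eef_pos: [432.9, -239.4, 59.5]
tool_rot: [3.141, 0.001, -0.053]
force: [-0.3, -0.1, 1.2]
width: 85.2
gripper_force: 0.0
```

Emit:
{"fn": "drive_tool", "kwargs": {"motion": [{"fingers":1,"linear":[0,0,0.02],"twist":0},{"fingers":1,"linear":[0,0,0.015],"twist":0},{"fingers":0.7,"linear":[0,0,0],"twist":0},{"fingers":0.4,"linear":[0,0,0],"twist":0},{"fingers":0.1,"linear":[0,0,0],"twist":0}]}}

```text
clock: 2.75
eef_pos: [434.4, -239.0, 27.1]
tool_rot: [3.141, -0.001, -0.052]
force: [0.2, 0.5, 0.2]
width: 51.7
gripper_force: 0.0
```

Emit:
{"fn": "drive_tool", "kwargs": {"motion": [{"fingers":0,"linear":[0,0,0],"twist":0},{"fingers":0,"linear":[0,0,0],"twist":0},{"fingers":0,"linear":[0,0,0],"twist":0},{"fingers":0,"linear":[0,0,0],"twist":0},{"fingers":0,"linear":[0,0,0],"twist":0}]}}

```text
clock: 3.17
eef_pos: [435.0, -238.6, 27.6]
tool_rot: [3.14, -0.002, -0.05]
force: [-0.9, -0.6, 7.2]
width: 25.8
gripper_force: 59.6
```

Emit:
{"fn": "drive_tool", "kwargs": {"motion": [{"fingers":0,"linear":[0,0,-0.015],"twist":0},{"fingers":0,"linear":[0,0,-0.035],"twist":0},{"fingers":0,"linear":[0,0,-0.04],"twist":-0.067},{"fingers":0,"linear":[0,0,-0.04],"twist":-0.067},{"fingers":0,"linear":[0.004,-0.0267,-0.03],"twist":0}]}}

```text
clock: 3.58
eef_pos: [436.4, -216.6, 189.9]
tool_rot: [3.135, -0.004, 0.079]
force: [1.1, -0.6, -1.5]
width: 25.1
gripper_force: 59.3
```

Emit:
{"fn": "drive_tool", "kwargs": {"motion": [{"fingers":0,"linear":[0.004,-0.0267,-0.012],"twist":0},{"fingers":0,"linear":[0.004,-0.0267,0],"twist":0},{"fingers":0,"linear":[0.004,-0.0267,0],"twist":0},{"fingers":0,"linear":[0.004,-0.0267,0],"twist":0},{"fingers":0,"linear":[0.004,-0.0267,0],"twist":0}]}}

```text
clock: 4.0
eef_pos: [444.6, -74.9, 198.9]
tool_rot: [3.141, -0.001, 0.084]
force: [0.9, 0.2, -1.6]
width: 25.0
gripper_force: 59.3
```

Emit:
{"fn": "drive_tool", "kwargs": {"motion": [{"fingers":0,"linear":[0.004,-0.0267,0],"twist":0},{"fingers":0,"linear":[0.004,-0.0267,0],"twist":0},{"fingers":0,"linear":[0.004,-0.0267,0],"twist":0},{"fingers":0,"linear":[0.004,-0.0267,0],"twist":0},{"fingers":0,"linear":[0,0,0],"twist":0}]}}

```text
clock: 4.42
eef_pos: [452.0, 37.7, 198.7]
tool_rot: [-3.138, -0.001, 0.092]
force: [0.4, 1.4, -1.2]
width: 25.3
gripper_force: 59.4
```

Run:
```python
from h import *
import pickle
W=grab('wrist','w2');S=grab('side');s=monitor.read_state();print(s['eef_pos'],s['tool_rot'],s['force'])
pickle.dump((W,S),open('w2.pkl','wb'))
```

```text
[451.59634287  32.58813916 198.57906509] [-3.14149668e+00 -2.91854678e-04  8.68482115e-02] [ 0.50488291  0.16081884 -2.40782338]
```

View pics/w2.png

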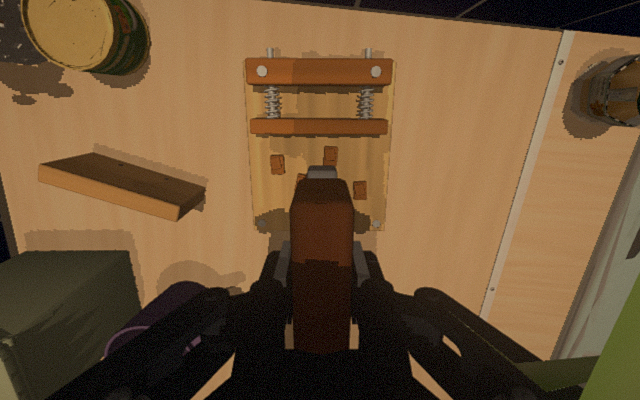

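The wrist view shows the scraper held straight. The bar runs u 251–387 at v 117–134, the block is at v 58–86, and the base board runs u 247–393. The panel is at left, about (120,183), and the tin at (85,32).

Run:
```python
from h import *
import pickle
W,S=pickle.load(open('w2.pkl','rb'))
A,B,_=pickle.load(open('ims.pkl','rb'))
np.set_printoptions(precision=1,suppress=True)
im=W['color'];hsv=cv2.cvtColor(im,cv2.COLOR_BGR2HSV)
for u,v in[(320,126),(320,72),(275,200),(262,195),(120,160),(100,185),(220,150),(410,150)]:print((u,v),hsv[v,u],end=' ')
g=cv2.GaussianBlur(im,(3,3),0).astype(int)
print('\ncols rows110-140 at u=300,340');
for u in(265,300,340,375):print(u,[int(g[v,u,2]) for v in range(112,142)])
for v in(125,):print('bar L',[int(g[v,u,2]) for u in range(244,260)],'R',[int(g[v,u,2]) for u in range(380,396)])
for v in(100,150,200):print(v,'L',[g[v,u,0] for u in range(240,262)],'R',[g[v,u,0] for u in range(376,400)])
print('near',[[int(g[v,u,0]) for v in range(222,240)] for u in(270,370)])
```

```text
(320, 126) [ 12 179 121] (320, 72) [ 14 201 122] (275, 200) [ 17 150 172] (262, 195) [ 16 147 179] (120, 160) [ 15 137 117] (100, 185) [ 15 168 164] (220, 150) [ 16 128 178] (410, 150) [ 16 124 175] 
cols rows110-140 at u=300,340
265 [125, 123, 134, 140, 129, 104, 92, 113, 138, 145, 144, 144, 144, 145, 147, 146, 146, 146, 146, 143, 130, 110, 99, 97, 95, 111, 147, 167, 167, 166]
300 [147, 147, 147, 149, 145, 122, 95, 96, 110, 115, 117, 118, 119, 120, 121, 121, 121, 123, 123, 123, 120, 105, 83, 74, 93, 130, 149, 149, 148, 148]
340 [148, 148, 148, 149, 145, 122, 88, 81, 98, 110, 112, 114, 117, 117, 117, 118, 120, 119, 118, 118, 114, 100, 80, 72, 90, 128, 149, 150, 147, 146]
375 [157, 157, 156, 157, 159, 143, 104, 84, 95, 109, 114, 114, 114, 116, 118, 118, 119, 119, 117, 116, 113, 102, 87, 78, 77, 98, 135, 155, 156, 157]
bar L [174, 172, 167, 165, 168, 161, 147, 144, 146, 146, 146, 145, 146, 146, 146, 147] R [116, 118, 118, 118, 118, 115, 114, 123, 143, 156, 156, 159, 170, 176, 176, 175]
100 L [np.int64(88), np.int64(86), np.int64(85), np.int64(84), np.int64(78), np.int64(69), np.int64(6
[... 1314 characters left out ...]
.int64(85), np.int64(86), np.int64(86), np.int64(86), np.int64(80), np.int64(73), np.int64(71), np.int64(71), np.int64(71), np.int64(71), np.int64(73), np.int64(75), np.int64(76), np.int64(77), np.int64(76)] R [np.int64(59), np.int64(57), np.int64(57), np.int64(59), np.int64(59), np.int64(58), np.int64(61), np.int64(63), np.int64(60), np.int64(60), np.int64(71), np.int64(84), np.int64(87), np.int64(86), np.int64(88), np.int64(89), np.int64(89), np.int64(89), np.int64(88), np.int64(87), np.int64(89), np.int64(91), np.int64(91), np.int64(90)]
near [[40, 40, 40, 39, 39, 39, 38, 38, 42, 45, 52, 65, 73, 73, 67, 56, 48, 46], [43, 42, 42, 47, 54, 57, 57, 55, 56, 64, 71, 73, 72, 72, 71, 70, 69, 70]]
```

Run:
```python
from h import *
import pickle
W,S=pickle.load(open('w2.pkl','rb'))
np.set_printoptions(precision=1,suppress=True)
print(ray(W,(320,200))[0])
F={u:onz(W,(u,v),49)[:2] for u,v in((265,132.4),(300,133.2),(340,133.1),(375,133))};print(F)
k=list(F.values());d=k[0]-k[-1];print('bar yaw',np.arctan2(-d[0],d[1]))
L=onz(W,(249.7,126),49);R=onz(W,(387.7,126),49);print('bar ends',L,R,(L+R)/2,np.linalg.norm(L-R))
e=[onz(W,p,20)[:2] for p in((247.5,150),(251.2,200),(390.2,150),(386.2,200))];print(e)
for a,b in((e[1],e[0]),(e[3],e[2])):
    d=b-a;print('yaw edge',np.arctan2(d[1],d[0]),d)
print('scr near (262,225),(376,225)',onz(W,(262,225),20),onz(W,(376,225),20))
```

```text
[527.5  44.7 341.6]
{265: array([495. ,  95.6]), 300: array([497.3,  62.7]), 340: array([500.9,  25.1]), 375: array([504. ,  -7.8])}
bar yaw 0.08718886498684807
bar ends [499.5 110.1  49. ] [511.5 -18.7  49. ] [505.5  45.7  49. ] 129.3545605975125
[array([471.8, 118.4]), array([416.6, 113.2]), array([485.7, -31.5]), array([430.5, -35.9])]
yaw edge 0.09368185132364017 [55.2  5.2]
yaw edge 0.08026251120644141 [55.2  4.4]
scr near (262,225),(376,225) [387.7 100.2  20. ] [399.8 -29.   20. ]
```

Emit:
{"fn": "drive_tool", "kwargs": {"motion": [{"fingers":0,"linear":[-0.0012,-0.0255,0.02],"twist":0},{"fingers":0,"linear":[-0.0012,-0.0255,0.02],"twist":0},{"fingers":0,"linear":[-0.0012,-0.0255,0.02],"twist":0},{"fingers":0,"linear":[0,0,0.03],"twist":0},{"fingers":0,"linear":[0,0,0.03],"twist":0}]}}

```text
clock: 4.93
eef_pos: [442.5, 108.1, 78.0]
tool_rot: [-3.141, -0.003, 0.085]
force: [0.9, 0.3, -2.0]
width: 25.6
gripper_force: 59.5
```

Emit:
{"fn": "drive_tool", "kwargs": {"motion": [{"fingers":0,"linear":[0,0,0.015],"twist":0},{"fingers":0,"linear":[0,0,0.005],"twist":0},{"fingers":0,"linear":[0,0,0],"twist":0},{"fingers":0,"linear":[0,0,0],"twist":0}]}}

```text
clock: 5.27
eef_pos: [442.4, 106.6, 58.9]
tool_rot: [3.141, -0.001, 0.082]
force: [-0.9, 0.1, -1.9]
width: 25.2
gripper_force: 59.4
```

Run:
```python
from h import *
s=monitor.read_state();print(s['eef_pos'],s['tool_rot'],s['force'])
S=grab('side');A=grab('scene')
a=S['color'][150:270,235:385];b=A['color'][140:260,235:355]
cv2.imwrite('pics/s3.png',np.hstack([cv2.resize(a,None,fx=3,fy=3,interpolation=2),cv2.resize(b,None,fx=2.9,fy=3,interpolation=2)]))
```

```text
[442.37898858 106.5776876   58.88217117] [ 3.14124722e+00 -6.89911018e-04  8.22065181e-02] [-0.93818339  0.11933377 -1.94055674]
```

View pics/s3.png

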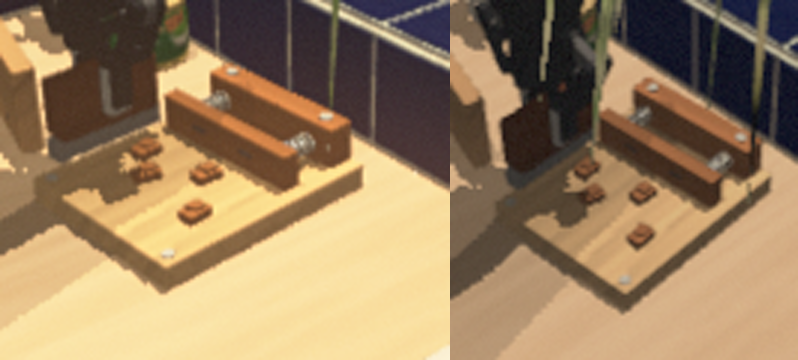

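The crops show the blade over the +y end of the board, all chips on its −y side, and the blade end clear of the bar. Next I'll lower it and sweep.

Emit:
{"fn": "drive_tool", "kwargs": {"motion": [{"fingers":0,"linear":[0,0,0.005],"twist":0},{"fingers":0,"linear":[0,0,0.004],"twist":0},{"fingers":0,"linear":[0,0,0],"twist":0},{"fingers":0,"linear":[0,0,0],"twist":0}]}}

```text
clock: 5.7
eef_pos: [441.7, 107.4, 49.3]
tool_rot: [3.142, 0.0, 0.084]
force: [-0.9, 0.7, -1.4]
width: 25.4
gripper_force: 59.4
```

Emit:
{"fn": "drive_tool", "kwargs": {"motion": [{"fingers":0,"linear":[0,0.006,0],"twist":0},{"fingers":0,"linear":[0,0.01,0],"twist":0},{"fingers":0,"linear":[0,0.01,0],"twist":0},{"fingers":0,"linear":[0,0.01,0],"twist":0},{"fingers":0,"linear":[0,0.01,0],"twist":0}]}}

```text
clock: 6.12
eef_pos: [445.7, 59.9, 49.4]
tool_rot: [3.141, 0.0, 0.083]
force: [1.5, 0.4, -1.0]
width: 25.4
gripper_force: 59.3
```

Emit:
{"fn": "drive_tool", "kwargs": {"motion": [{"fingers":0,"linear":[0,0.01,0],"twist":0},{"fingers":0,"linear":[0,0.01,0],"twist":0},{"fingers":0,"linear":[0,0.01,0],"twist":0},{"fingers":0,"linear":[0,0.01,0],"twist":0},{"fingers":0,"linear":[0,0.01,0],"twist":0}]}}

```text
clock: 6.53
eef_pos: [449.9, 10.7, 49.3]
tool_rot: [-3.142, -0.0, 0.084]
force: [0.8, 1.1, -0.7]
width: 25.3
gripper_force: 59.4
```

Run:
```python
from h import *
S=grab('side');A=grab('scene')
a=S['color'][150:270,235:385];b=A['color'][140:260,235:355]
cv2.imwrite('pics/s4.png',np.hstack([cv2.resize(a,None,fx=3,fy=3,interpolation=2),cv2.resize(b,None,fx=2.9,fy=3,interpolation=2)]))
```

```text
(no output)
```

View pics/s4.png

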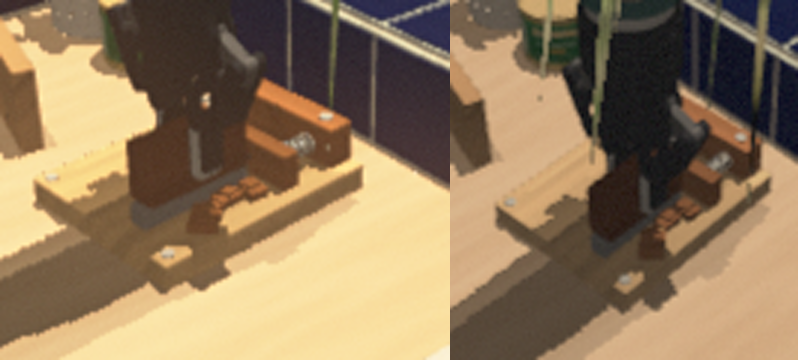

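Mid-sweep, all four chips are bunched ahead of the blade and none are left behind it. Continuing the sweep.

Emit:
{"fn": "drive_tool", "kwargs": {"motion": [{"fingers":0,"linear":[0,0.01,0],"twist":0},{"fingers":0,"linear":[0,0.01,0],"twist":0},{"fingers":0,"linear":[0,0.01,0],"twist":0},{"fingers":0,"linear":[0,0.01,0],"twist":0},{"fingers":0,"linear":[0,0.01,0],"twist":0}]}}

```text
clock: 7.05
eef_pos: [454.1, -39.3, 49.3]
tool_rot: [3.141, 0.0, 0.083]
force: [0.7, -0.2, -1.2]
width: 25.3
gripper_force: 59.4
```

Emit:
{"fn": "drive_tool", "kwargs": {"motion": [{"fingers":0,"linear":[0,0.01,0],"twist":0},{"fingers":0,"linear":[0,0.01,0],"twist":0},{"fingers":0,"linear":[0,0.01,0],"twist":0},{"fingers":0,"linear":[0,0.008,0],"twist":0},{"fingers":0,"linear":[0,0,0],"twist":0}]}}

```text
clock: 7.47
eef_pos: [457.4, -78.3, 49.4]
tool_rot: [3.14, -0.0, 0.081]
force: [0.2, 0.2, -0.7]
width: 25.5
gripper_force: 59.4
```

Emit:
{"fn": "drive_tool", "kwargs": {"motion": [{"fingers":0,"linear":[0,0,-0.02],"twist":0},{"fingers":0,"linear":[0,0,-0.035],"twist":0},{"fingers":0,"linear":[0,0,-0.035],"twist":0},{"fingers":0,"linear":[0,0,-0.03],"twist":0},{"fingers":0,"linear":[0,0,0],"twist":0}]}}

```text
clock: 7.88
eef_pos: [460.6, -75.8, 174.2]
tool_rot: [3.14, -0.01, 0.084]
force: [0.8, -0.6, -0.5]
width: 25.2
gripper_force: 59.4
```

Run:
```python
from h import *
import pickle
s=monitor.read_state();print(s['eef_pos'],s['tool_rot'],s['force'])
S=grab('side');A=grab('scene');W=grab('wrist')
pickle.dump((A,S,W),open('w5.pkl','wb'))
a=S['color'][150:290,235:395];b=A['color'][140:280,235:375]
cv2.imwrite('pics/s5.png',np.vstack([np.hstack([cv2.resize(a,(400,300),interpolation=2),cv2.resize(b,(400,300),interpolation=2)]),np.hstack([cv2.resize(W['color'],(480,300)),np.zeros((300,320,3),np.uint8)])]))
```

```text
[460.56761833 -75.82512386 174.21203793] [ 3.13993443 -0.00977555  0.08447008] [ 0.75298074 -0.62609927 -0.53609891]
```

View pics/s5.png

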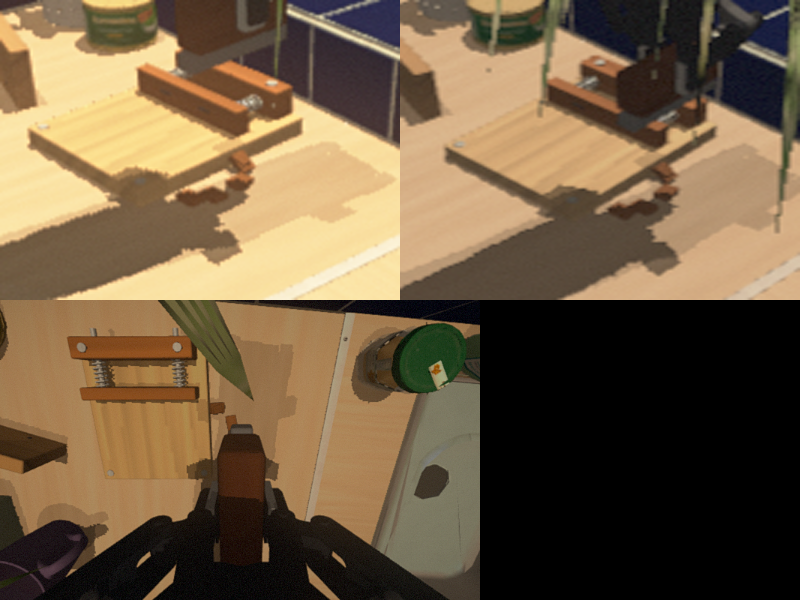

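The board is clear on top. Three chips lie on the worktop, and one at crop (240,160) sits right at the board's −y edge, possibly leaning on it, so I'll measure it.

Run:
```python
from h import *
import pickle
A,S,W=pickle.load(open('w5.pkl','rb'))
np.set_printoptions(precision=1,suppress=True)
def ch(d,box,hi):
    u0,u1,v0,v1=box;hsv=cv2.cvtColor(d['color'],cv2.COLOR_BGR2HSV)[v0:v1,u0:u1]
    m=cv2.inRange(hsv,(3,160,40),(14,255,hi))
    out=[]
    for c in cv2.findContours(m,0,1)[0]:
        if cv2.contourArea(c)<6: continue
        c=c[:,0]+[u0,v0];out.append(c);print(c.mean(0),c.min(0),c.max(0),onz(d,c.mean(0),5)[:2])
    return out
for d,box in((W,(270,330,125,185)),(S,(300,345,205,250)),(A,(300,340,190,225))):
    print('--');cs=ch(d,box,170)
# where board top edge y=-75 projects
R=lambda x,y,z:[477.1+x*.9962-y*.087,43.3+x*.087+y*.9962,z]
for d in(W,S,A): print([proj(d,R(x,-75,z)) for z in(20,0) for x in(-40,0,40)])
im=np.vstack([cv2.resize(S['color'][200:245,300:345],(360,360),interpolation=2),]); im2=cv2.resize(W['color'][120:180,265:325],(360,360),interpolation=2)
cv2.imwrite('pics/s6.png',np.hstack([im,im2]))
```

```text
--
[312.2 180.5] [309 179] [316 182] [454.7 -66.4]
[307.4 162.3] [301 153] [315 174] [473.4 -60. ]
[288.1 143.7] [279 137] [299 151] [490.6 -39.4]
--
--
[array([279.7, 192.1]), array([277.9, 152.3]), array([275.9, 109.1]), array([282.1, 186.8]), array([280.5, 149.2]), array([278.8, 108.6])]
[array([309.7, 228.5]), array([324.8, 220.7]), array([339.1, 213.2]), array([310., 237.]), array([325., 229.]), array([339.1, 221.4])]
[array([310.9, 225.9]), array([322.4, 216.7]), array([333.4, 208. ]), array([310.9, 232. ]), array([322.3, 222.9]), array([333.1, 214.2])]
```

The measurement puts the chip's top at about z = 10, below the board's top edge, so it lies flat on the worktop beside the board and is off it. Next I'll put the scraper down near where it was.

Emit:
{"fn": "drive_tool", "kwargs": {"motion": [{"fingers":0,"linear":[-0.0068,0.0273,0],"twist":0},{"fingers":0,"linear":[-0.0068,0.0273,0],"twist":0},{"fingers":0,"linear":[-0.0068,0.0273,0.01],"twist":0},{"fingers":0,"linear":[-0.0068,0.0273,0.02],"twist":0},{"fingers":0,"linear":[-0.0068,0.0273,0.03],"twist":0}]}}

```text
clock: 8.45
eef_pos: [435.1, -215.9, 108.7]
tool_rot: [3.141, -0.002, 0.085]
force: [0.8, 1.1, -1.5]
width: 24.9
gripper_force: 59.5
```

Emit:
{"fn": "drive_tool", "kwargs": {"motion": [{"fingers":0,"linear":[0,0,0.035],"twist":0},{"fingers":0,"linear":[0,0,0.025],"twist":0},{"fingers":0,"linear":[0,0,0.014],"twist":0},{"fingers":0,"linear":[0,0,0.006],"twist":0},{"fingers":0,"linear":[0,0,0],"twist":0}]}}

```text
clock: 8.87
eef_pos: [432.4, -213.8, 28.0]
tool_rot: [-3.139, 0.005, 0.084]
force: [-0.2, -0.9, -1.1]
width: 25.0
gripper_force: 59.9
```

Emit:
{"fn": "drive_tool", "kwargs": {"motion": [{"fingers":0,"linear":[0,0,0],"twist":0}]}}

```text
clock: 8.95
eef_pos: [433.7, -214.0, 28.2]
tool_rot: [-3.14, 0.002, 0.084]
force: [0.3, 0.7, -0.6]
width: 25.2
gripper_force: 59.9
```

Touch down gently, release and lift.

Emit:
{"fn": "drive_tool", "kwargs": {"motion": [{"fingers":0,"linear":[0,0,0.001],"twist":0},{"fingers":0,"linear":[0,0,0],"twist":0},{"fingers":0.3,"linear":[0,0,0],"twist":0},{"fingers":0.6,"linear":[0,0,0],"twist":0},{"fingers":1,"linear":[0,0,0],"twist":0}]}}

```text
clock: 9.37
eef_pos: [434.9, -214.8, 28.4]
tool_rot: [3.141, -0.0, 0.084]
force: [0.1, 0.7, -0.5]
width: 48.5
gripper_force: 0.0
```

Emit:
{"fn": "drive_tool", "kwargs": {"motion": [{"fingers":1,"linear":[0,0,0],"twist":0},{"fingers":1,"linear":[0,0,0],"twist":0},{"fingers":1,"linear":[0,0,-0.01],"twist":0},{"fingers":1,"linear":[0,0,-0.03],"twist":0},{"fingers":1,"linear":[0,0,-0.04],"twist":0}]}}

```text
clock: 9.78
eef_pos: [432.9, -213.9, 107.8]
tool_rot: [-3.139, 0.005, 0.084]
force: [0.3, -0.2, 0.4]
width: 85.4
gripper_force: 0.0
```

Emit:
{"fn": "drive_tool", "kwargs": {"motion": [{"fingers":1,"linear":[0,0,-0.04],"twist":0},{"fingers":1,"linear":[0,0,-0.04],"twist":0},{"fingers":1,"linear":[0,0,-0.03],"twist":0},{"fingers":1,"linear":[0,0,-0.02],"twist":0},{"fingers":1,"linear":[0,0,0],"twist":0}]}}

```text
clock: 10.2
eef_pos: [437.2, -215.9, 243.6]
tool_rot: [3.137, -0.009, 0.084]
force: [0.5, 0.5, 0.4]
width: 85.1
gripper_force: 0.0
```

Run:
```python
from h import *
import pickle
A,S,W=pickle.load(open('w5.pkl','rb'));W2=pickle.load(open('w2.pkl','rb'))[0]
np.set_printoptions(precision=1,suppress=True)
s=monitor.read_state();print(s['eef_pos'],s['tool_rot'],s['qpos'])
# scraper check
S2=grab('side');hsv=cv2.cvtColor(S2['color'],cv2.COLOR_BGR2HSV)
m=cv2.inRange(hsv,(4,110,40),(16,255,180))[230:310,335:415];c=max(cv2.findContours(m,0,1)[0],key=cv2.contourArea)
print('scraper blob',cv2.boundingRect(c))
# panel top face in w2
hsv=cv2.cvtColor(W2['color'],cv2.COLOR_BGR2HSV)
for lo,hi in(((10,100,95),(19,255,135)),((10,155,135),(19,255,185))):
    m=cv2.inRange(hsv,lo,hi)[145:225,30:212];m=cv2.morphologyEx(m,cv2.MORPH_OPEN,np.ones((3,3)))
    c=max(cv2.findContours(m,0,1)[0],key=cv2.contourArea);q=cv2.approxPolyDP(c,4,True)[:,0]+[30,145];print(q.tolist(),cv2.contourArea(c))
    print([onz(W2,p,70)[:2] for p in q])
```

```text
[ 437.2 -215.9  243.6] [ 3.1 -0.   0.1] [ 0.5  0.4 -0.1  2.   0.   0.8 -1.1]
scraper blob (12, 17, 46, 48)
[[203, 202], [195, 209], [203, 209]] 39.5
[array([427.6, 147.6]), array([419.9, 155.3]), array([420.6, 147.8])]
[[39, 165], [39, 181], [176, 218], [176, 206]] 2107.5
[array([449.3, 294.8]), array([434.1, 297.6]), array([409. , 173.7]), array([421.3, 173.1])]
```

Emit:
{"fn": "drive_tool", "kwargs": {"motion": [{"fingers":1,"linear":[0,0,0],"twist":-0.116},{"fingers":1,"linear":[0,0,0],"twist":-0.116},{"fingers":1,"linear":[0,0,0],"twist":-0.116},{"fingers":1,"linear":[0,0,0],"twist":-0.116},{"fingers":1,"linear":[0,0,0],"twist":-0.116}]}}

```text
clock: 10.67
eef_pos: [433.7, -214.3, 237.4]
tool_rot: [-3.139, 0.001, 0.67]
force: [-0.6, -1.1, 0.2]
width: 85.4
gripper_force: 0.0
```

Emit:
{"fn": "drive_tool", "kwargs": {"motion": [{"fingers":1,"linear":[0,0,0],"twist":-0.116},{"fingers":1,"linear":[0,0,0],"twist":-0.116},{"fingers":1,"linear":[0,0,0],"twist":-0.116},{"fingers":1,"linear":[0,0,0],"twist":-0.116},{"fingers":1,"linear":[0,0,0],"twist":-0.116}]}}

```text
clock: 11.08
eef_pos: [433.7, -214.4, 237.3]
tool_rot: [-3.139, -0.0, 1.25]
force: [-0.1, 0.1, 0.1]
width: 85.5
gripper_force: 0.0
```

Emit:
{"fn": "drive_tool", "kwargs": {"motion": [{"fingers":1,"linear":[0,0,0],"twist":-0.112},{"fingers":1,"linear":[0.031,-0.0075,0],"twist":0},{"fingers":1,"linear":[0.031,-0.0075,0],"twist":0},{"fingers":1,"linear":[0.031,-0.0075,0],"twist":0},{"fingers":1,"linear":[0.031,-0.0075,0],"twist":0}]}}

```text
clock: 11.5
eef_pos: [430.5, -86.0, 237.4]
tool_rot: [-3.139, -0.0, 1.355]
force: [0.2, 0.4, 0.3]
width: 85.3
gripper_force: 0.0
```

Emit:
{"fn": "drive_tool", "kwargs": {"motion": [{"fingers":1,"linear":[0.031,-0.0075,0],"twist":0},{"fingers":1,"linear":[0.031,-0.0075,0],"twist":0},{"fingers":1,"linear":[0.031,-0.0075,0],"twist":0},{"fingers":1,"linear":[0.031,-0.0075,0],"twist":0},{"fingers":1,"linear":[0.031,-0.0075,0],"twist":0}]}}

```text
clock: 11.92
eef_pos: [427.0, 73.4, 237.6]
tool_rot: [-3.14, 0.001, 1.356]
force: [1.8, 0.5, -0.9]
width: 85.3
gripper_force: 0.0
```

Emit:
{"fn": "drive_tool", "kwargs": {"motion": [{"fingers":1,"linear":[0.031,-0.0075,0],"twist":0},{"fingers":1,"linear":[0.031,-0.0075,0],"twist":0},{"fingers":1,"linear":[0.031,-0.0075,0],"twist":0},{"fingers":1,"linear":[0.031,-0.0075,0],"twist":0},{"fingers":1,"linear":[0,0,0],"twist":0}]}}

```text
clock: 12.33
eef_pos: [424.0, 207.0, 238.1]
tool_rot: [-3.14, -0.005, 1.365]
force: [-0.2, 0.2, 0.6]
width: 85.6
gripper_force: 0.0
```

Run:
```python
from h import *
import pickle
np.set_printoptions(precision=1,suppress=True)
s=monitor.read_state();print(s['eef_pos'],np.round(s['tool_rot'],3),s['qpos'])
W=grab('wrist','w7');pickle.dump(W,open('w7.pkl','wb'))
d=np.array([.2133,.977]);n=np.array([.977,-.2133]);c=np.array([428.4,234.8])
P=[proj(W,[*(c+a*65*d+b*9*n),70]) for a,b in((-1,-1),(-1,1),(1,1),(1,-1))];print(P)
hsv=cv2.cvtColor(W['color'],cv2.COLOR_BGR2HSV);m=proj(W,[*c,70]).astype(int);print(m,[hsv[m[1],m[0]+k].tolist() for k in range(-40,41,4)])
```

```text
[424.  207.  238.1] [-3.1 -0.   1.4] [-0.1  0.4 -0.5  2.   0.2  0.8 -1. ]
[array([312.4, 211.8]), array([329., 212.]), array([331.3,  84.5]), array([312.5,  84.3])]
[321 152] [[16, 122, 207], [16, 122, 205], [17, 123, 203], [16, 128, 202], [16, 128, 208], [16, 126, 190], [16, 126, 117], [16, 136, 114], [15, 156, 183], [15, 158, 200], [15, 158, 203], [16, 158, 198], [16, 144, 151], [15, 125, 177], [15, 125, 177], [15, 125, 185], [16, 125, 182], [15, 128, 180], [15, 124, 181], [15, 131, 177], [15, 128, 182]]
```

Run:
```python
from h import *
import pickle
np.set_printoptions(precision=1,suppress=True)
W=pickle.load(open('w7.pkl','rb'));S,_=pickle.load(open('ims.pkl','rb'))[1],0
hsv=cv2.cvtColor(cv2.GaussianBlur(W['color'],(3,3),0),cv2.COLOR_BGR2HSV)
m=cv2.inRange(hsv,(12,142,150),(19,255,255));m[:60]=0;m[235:]=0;m[:,:290]=0;m[:,355:]=0
c=max(cv2.findContours(m,0,1)[0],key=cv2.contourArea);r=cv2.minAreaRect(c);print(r)
bp=cv2.boxPoints(r);P=np.array([onz(W,p,70) for p in bp]);print(bp.tolist(),P[:,:2],P.mean(0))
e=[np.linalg.norm(P[i]-P[(i+1)%4]) for i in range(4)];print(e)
i=int(np.argmax(e));d=P[(i+1)%4]-P[i];d*=np.sign(d[1]);print('yaw',np.arctan2(-d[0],d[1]))
# height: near end corners tri with side pn1, pn2
for a in bp:
  for b in((240,174.25),(246.5,172.5),(226,153.75),(231.5,152.5)):
    X,er=tri(W,a,S,b)
    if er<8: print(a,b,X,round(er,1))
for s_ in(-1,1): print('px scale check',proj(W,[428,234+s_*65,70]))
```

```text
((321.9999694824219, 129.49998474121094), (17.999996185302734, 88.99998474121094), 0.0)
[[312.9999694824219, 173.99996948242188], [312.9999694824219, 84.99999237060547], [330.9999694824219, 85.0], [330.9999694824219, 173.99996948242188]] [[415.3 214.2]
 [433.8 299.5]
 [450.7 296. ]
 [433.7 210.3]] [433.4 255.   70. ]
[np.float64(87.33894990739486), np.float64(17.267535956548564), np.float64(87.33701023774455), np.float64(18.80739761647683)]
yaw -0.21384650956330914
[313. 174.] (231.5, 152.5) [417.4 221.2 101.7] 0.4
[313.  85.] (226, 153.75) [435.1 299.1  67.1] 3.0
[331.  85.] (231.5, 152.5) [450.5 296.2  67.2] 0.6
[331. 174.] (246.5, 172.5) [436.3 204.7  51.4] 6.3
px scale check [333.3 211.5]
px scale check [307.2  86.9]
```

Emit:
{"fn": "drive_tool", "kwargs": {"motion": [{"fingers":1,"linear":[0.014,0,0.02],"twist":0},{"fingers":1,"linear":[0.014,0,0.035],"twist":0},{"fingers":1,"linear":[0,0,0.035],"twist":0},{"fingers":1,"linear":[0,0,0.03],"twist":0},{"fingers":1,"linear":[0,0,0.02],"twist":0}]}}

```text
clock: 12.8
eef_pos: [429.6, 224.6, 95.1]
tool_rot: [-3.138, 0.004, 1.355]
force: [0.1, 0.8, 0.1]
width: 85.3
gripper_force: 0.0
```

Emit:
{"fn": "drive_tool", "kwargs": {"motion": [{"fingers":1,"linear":[0,0,0],"twist":0},{"fingers":1,"linear":[0,0,0],"twist":0},{"fingers":1,"linear":[0,0,0],"twist":0}]}}

```text
clock: 13.05
eef_pos: [431.9, 226.8, 99.1]
tool_rot: [3.141, -0.0, 1.355]
force: [0.6, -0.2, -0.0]
width: 85.1
gripper_force: 0.0
```

Emit:
{"fn": "drive_tool", "kwargs": {"motion": [{"fingers":1,"linear":[0.0067,-0.0044,0],"twist":0},{"fingers":1,"linear":[0,0,0.025],"twist":0},{"fingers":1,"linear":[0,0,0.022],"twist":0},{"fingers":1,"linear":[0,0,0.01],"twist":0},{"fingers":1,"linear":[0,0,0.005],"twist":0}]}}

```text
clock: 13.47
eef_pos: [428.5, 234.9, 36.1]
tool_rot: [-3.142, 0.0, 1.356]
force: [0.8, -0.5, -0.4]
width: 85.4
gripper_force: 0.0
```

Emit:
{"fn": "drive_tool", "kwargs": {"motion": [{"fingers":1,"linear":[0,0,0],"twist":0},{"fingers":1,"linear":[0,0,0],"twist":0}]}}

```text
clock: 13.63
eef_pos: [429.1, 235.1, 37.1]
tool_rot: [3.141, -0.001, 1.356]
force: [-0.8, 0.2, -0.0]
width: 85.3
gripper_force: 0.0
```

Close gradually, then lift slightly and measure.

Emit:
{"fn": "drive_tool", "kwargs": {"motion": [{"fingers":0.6,"linear":[0,0,0],"twist":0},{"fingers":0.4,"linear":[0,0,0],"twist":0},{"fingers":0.3,"linear":[0,0,0],"twist":0},{"fingers":0.2,"linear":[0,0,0],"twist":0},{"fingers":0,"linear":[0,0,0],"twist":0}]}}

```text
clock: 14.05
eef_pos: [428.8, 234.6, 36.6]
tool_rot: [3.141, -0.0, 1.356]
force: [0.3, -0.2, -0.5]
width: 25.7
gripper_force: 0.0
```

Emit:
{"fn": "drive_tool", "kwargs": {"motion": [{"fingers":0,"linear":[0,0,0],"twist":0},{"fingers":0,"linear":[0,0,0],"twist":0},{"fingers":0,"linear":[0,0,0],"twist":0},{"fingers":0,"linear":[0,0,0],"twist":0},{"fingers":0,"linear":[0,0,0],"twist":0}]}}

```text
clock: 14.47
eef_pos: [428.9, 234.7, 36.7]
tool_rot: [3.141, -0.0, 1.356]
force: [0.2, -0.7, 5.4]
width: 17.4
gripper_force: 60.1
```

Run:
```python
from h import *
np.set_printoptions(precision=3,suppress=True)
s=monitor.read_state();print(s['eef_pos'],s['tool_rot'],s['force'],s['width'])
```

```text
[428.879 234.704  36.654] [ 3.141 -0.     1.356] [ 0.209 -0.741  5.442] 17.40613713568993
```

Emit:
{"fn": "drive_tool", "kwargs": {"motion": [{"fingers":0,"linear":[0,0,-0.015],"twist":0},{"fingers":0,"linear":[0,0,-0.03],"twist":0},{"fingers":0,"linear":[0,0,-0.03],"twist":0},{"fingers":0,"linear":[0,0,-0.015],"twist":-0.1},{"fingers":0,"linear":[0,0,0],"twist":-0.1}]}}

```text
clock: 14.88
eef_pos: [430.2, 235.7, 129.2]
tool_rot: [3.137, -0.003, 1.56]
force: [-0.7, -0.4, -2.0]
width: 17.1
gripper_force: 59.3
```

Emit:
{"fn": "drive_tool", "kwargs": {"motion": [{"fingers":0,"linear":[0,0,0],"twist":-0.102},{"fingers":0,"linear":[-0.0244,0.004,0],"twist":0},{"fingers":0,"linear":[-0.0244,0.004,0],"twist":0},{"fingers":0,"linear":[-0.0244,0.004,0],"twist":0},{"fingers":0,"linear":[-0.0244,0.004,0],"twist":0}]}}

```text
clock: 15.3
eef_pos: [452.7, 137.5, 126.0]
tool_rot: [-3.141, 0.0, 1.658]
force: [-0.1, -0.2, -1.2]
width: 17.2
gripper_force: 59.2
```

Emit:
{"fn": "drive_tool", "kwargs": {"motion": [{"fingers":0,"linear":[-0.0244,0.004,0],"twist":0},{"fingers":0,"linear":[-0.0244,0.004,0],"twist":0},{"fingers":0,"linear":[-0.0244,0.004,0],"twist":0},{"fingers":0,"linear":[-0.0244,0.004,0],"twist":0},{"fingers":0,"linear":[0,0,0],"twist":0}]}}

```text
clock: 15.72
eef_pos: [477.7, 36.6, 125.5]
tool_rot: [-3.139, 0.004, 1.65]
force: [0.0, -0.6, -0.7]
width: 17.4
gripper_force: 59.2
```

Emit:
{"fn": "drive_tool", "kwargs": {"motion": [{"fingers":0,"linear":[0,0,0],"twist":0},{"fingers":0,"linear":[0,0,0],"twist":0},{"fingers":0,"linear":[0,0,0],"twist":0},{"fingers":0,"linear":[0,0,0],"twist":0}]}}

```text
clock: 16.05
eef_pos: [477.2, 44.2, 126.3]
tool_rot: [-3.142, -0.001, 1.66]
force: [0.0, -0.5, -1.7]
width: 17.6
gripper_force: 59.2
```

Run:
```python
from h import *
import pickle
np.set_printoptions(precision=3,suppress=True)
s=monitor.read_state();print(s['eef_pos'],s['tool_rot'],s['force'],s['width'])
W=grab('wrist');S=grab('side');A=grab('scene');pickle.dump((A,S,W),open('w8.pkl','wb'))
a=S['color'][130:250,225:385];b=A['color'][120:240,235:355]
cv2.imwrite('pics/s8.png',np.vstack([np.hstack([cv2.resize(a,(330,248),interpolation=2),cv2.resize(b,(248,248),interpolation=2),np.zeros((248,62,3),np.uint8)]),W['color'][:350]]))
```

```text
[477.15   44.209 126.329] [-3.142 -0.001  1.66 ] [ 0.005 -0.458 -1.736] 17.577121029629758
```

Emit:
{"fn": "drive_tool", "kwargs": {"motion": [{"fingers":0,"linear":[0,0,0.025],"twist":0},{"fingers":0,"linear":[0,0,0.025],"twist":0},{"fingers":0,"linear":[0,0,0.012],"twist":0},{"fingers":0,"linear":[0,0,0.005],"twist":0},{"fingers":0,"linear":[0,0,0],"twist":0}]}}

```text
clock: 16.62
eef_pos: [476.8, 43.3, 58.4]
tool_rot: [-3.14, 0.0, 1.659]
force: [-0.4, 0.0, -1.7]
width: 17.2
gripper_force: 59.2
```

Emit:
{"fn": "drive_tool", "kwargs": {"motion": [{"fingers":0,"linear":[0,0,0],"twist":0},{"fingers":0,"linear":[0,0,0],"twist":0},{"fingers":0,"linear":[0,0,0],"twist":0}]}}

```text
clock: 16.87
eef_pos: [478.1, 43.1, 60.2]
tool_rot: [3.14, -0.0, 1.658]
force: [0.7, -0.4, 0.1]
width: 17.6
gripper_force: 59.2
```

Run:
```python
from h import *
import pickle
np.set_printoptions(precision=3,suppress=True)
s=monitor.read_state();print(s['eef_pos'],s['tool_rot'],s['force'],s['width'])
W=grab('wrist');S=grab('side');A=grab('scene');pickle.dump((A,S,W),open('w9.pkl','wb'))
a=S['color'][145:235,240:370];b=A['color'][140:230,240:370]
def gr(im,u0,v0,k):
    for i in range(0,130,10):cv2.putText(im,str(u0+i),(i*k,8),0,.28,(255,255,0))
    for i in range(0,90,10):cv2.putText(im,str(v0+i),(0,i*k+3),0,.28,(255,255,0))
    return im
a=gr(cv2.resize(a,None,fx=3,fy=3,interpolation=2),240,145,3);b=gr(cv2.resize(b,None,fx=3,fy=3,interpolation=2),240,140,3)
w=gr(cv2.resize(W['color'],(520,325)),0,0,4)
w=cv2.resize(W['color'],(512,320))
cv2.imwrite('pics/s9.png',np.vstack([np.hstack([a,b]),np.hstack([w,np.zeros((320,268,3),np.uint8)])]))
```

```text
[478.145  43.092  60.212] [ 3.14  -0.     1.658] [ 0.723 -0.403  0.059] 17.6182863340382
```

View pics/s9.png

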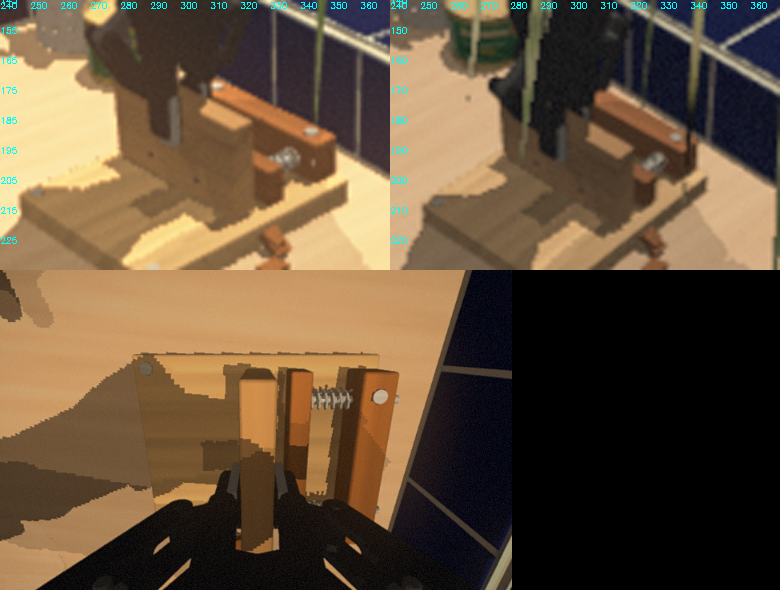

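The panel stands just in front of the bar and parallel to it, upright, with its −y end nearly in line with the bar's end. In the wrist view the panel's +y top end is near crop row 380 and the bar's near row 374. I'll measure both from profiles.

Run:
```python
from h import *
import pickle
np.set_printoptions(precision=1,suppress=True)
A,S,W=pickle.load(open('w9.pkl','rb'))
g=cv2.GaussianBlur(W['color'],(3,3),0).astype(int)
for u in(312,322,335,368,377,384):print(u,[int(g[v,u,2]) for v in range(116,146)])
R=lambda x,y,z:[477.1+x*.9962-y*.087,43.3+x*.087+y*.9962,z]
zt=60.2-36.7+70
print('pred bar end top',proj(W,R(22,65,49)),proj(W,R(36,65,49)),'bottom',proj(W,R(22,65,20)))
print('pred panel end',proj(W,R(-8,65,zt)),proj(W,R(10,65,zt)),'bot',proj(W,R(0,65,zt-70)))
print('side pred bar -y',proj(S,R(22,-65,49)),proj(S,R(36,-65,49)),'panel -y top',proj(S,R(-8,-65,zt)),proj(S,R(10,-65,zt)),'bot',proj(S,R(-8,-65,zt-70)))
print('scene',proj(A,R(22,-65,49)),proj(A,R(36,-65,49)),'panel',proj(A,R(-8,-65,zt)),proj(A,R(10,-65,zt)),proj(A,R(-8,-65,zt-70)))
```

```text
312 [195, 159, 133, 130, 132, 131, 121, 102, 89, 87, 86, 84, 83, 82, 84, 84, 83, 83, 82, 90, 116, 148, 170, 182, 191, 200, 206, 208, 207, 206]
322 [210, 209, 210, 212, 213, 199, 155, 110, 91, 87, 86, 84, 82, 82, 83, 83, 84, 83, 80, 86, 111, 144, 167, 180, 192, 202, 209, 211, 210, 210]
335 [210, 210, 210, 210, 210, 210, 201, 165, 119, 93, 87, 84, 81, 82, 82, 81, 80, 80, 80, 87, 108, 137, 158, 172, 183, 194, 201, 203, 203, 203]
368 [210, 210, 209, 209, 211, 198, 151, 100, 76, 72, 90, 130, 161, 174, 180, 180, 180, 181, 182, 182, 182, 181, 180, 181, 182, 182, 182, 181, 180, 180]
377 [209, 208, 209, 209, 210, 212, 191, 133, 84, 73, 90, 126, 157, 173, 178, 179, 179, 179, 179, 179, 179, 179, 180, 179, 178, 178, 178, 178, 177, 176]
384 [209, 209, 209, 209, 209, 209, 210, 205, 174, 120, 93, 116, 149, 168, 177, 178, 177, 176, 176, 176, 176, 176, 175, 174, 173, 174, 174, 175, 176, 176]
pred bar end top [366.2 127.2] [394.6 127.2] bottom [359.1 123.1]
pred panel end [299.7 137.6] [350.4 137.6] bot [321.6 123.5]
side pred bar -y [329.2 202.4] [334.2 199.9] panel -y top [317.5 188. ] [324.4 184.8] bot [318.4 218.8]
scene [325.4 200.8] [329.3 197.9] panel [316.9 192.5] [322.2 188.6] [316.9 215.5]
```

Both the panel end and the bar end match their predicted rows to within 0.5 mm, so they are aligned. Next I'll seat the panel on the board.

Emit:
{"fn": "drive_tool", "kwargs": {"motion": [{"fingers":0,"linear":[0,0,0.0015],"twist":0},{"fingers":0,"linear":[0,0,0.0015],"twist":0},{"fingers":0,"linear":[0,0,0],"twist":0},{"fingers":0,"linear":[0,0,0],"twist":0}]}}

```text
clock: 17.35
eef_pos: [477.7, 42.8, 56.6]
tool_rot: [3.141, 0.0, 1.658]
force: [0.1, -1.3, 4.4]
width: 17.2
gripper_force: 59.8
```

Emit:
{"fn": "drive_tool", "kwargs": {"motion": [{"fingers":0,"linear":[0,0,0],"twist":0}]}}

```text
clock: 17.43
eef_pos: [477.7, 42.8, 56.6]
tool_rot: [3.141, 0.0, 1.658]
force: [-0.9, -1.1, 5.7]
width: 17.0
gripper_force: 59.9
```

Emit:
{"fn": "drive_tool", "kwargs": {"motion": [{"fingers":0,"linear":[0,0.003,-0.0004],"twist":0},{"fingers":0,"linear":[0,0.003,0],"twist":0},{"fingers":0,"linear":[0,0.002,0],"twist":0},{"fingers":0,"linear":[0,0,0],"twist":0},{"fingers":0,"linear":[0,0,0],"twist":0}]}}

```text
clock: 17.85
eef_pos: [482.1, 43.2, 56.7]
tool_rot: [-3.135, 0.002, 1.658]
force: [-8.2, 0.6, 12.4]
width: 17.1
gripper_force: 61.1
```

Emit:
{"fn": "drive_tool", "kwargs": {"motion": [{"fingers":0,"linear":[0,0,0],"twist":0}]}}

```text
clock: 17.93
eef_pos: [482.1, 43.2, 56.7]
tool_rot: [-3.135, 0.002, 1.658]
force: [-7.3, 0.2, 12.2]
width: 17.5
gripper_force: 61.1
```

Emit:
{"fn": "drive_tool", "kwargs": {"motion": [{"fingers":0,"linear":[0,0,-0.0015],"twist":0},{"fingers":0,"linear":[0,0,0],"twist":0},{"fingers":0,"linear":[0,0,0],"twist":0},{"fingers":0,"linear":[0,0,0],"twist":0}]}}

```text
clock: 18.27
eef_pos: [486.0, 43.6, 58.1]
tool_rot: [3.141, -0.0, 1.657]
force: [0.2, 0.5, -1.8]
width: 17.1
gripper_force: 59.1
```

Emit:
{"fn": "drive_tool", "kwargs": {"motion": [{"fingers":0,"linear":[0,0,0],"twist":0}]}}

```text
clock: 18.35
eef_pos: [485.8, 43.6, 58.1]
tool_rot: [3.141, -0.0, 1.658]
force: [0.2, 0.1, -1.2]
width: 16.9
gripper_force: 59.2
```

Emit:
{"fn": "drive_tool", "kwargs": {"motion": [{"fingers":0,"linear":[0,0.003,0.0005],"twist":0},{"fingers":0,"linear":[0,0.003,0],"twist":0},{"fingers":0,"linear":[0,0.003,0],"twist":0},{"fingers":0,"linear":[0,0.003,0],"twist":0},{"fingers":0,"linear":[0,0,0],"twist":0}]}}

```text
clock: 18.77
eef_pos: [496.4, 44.4, 57.4]
tool_rot: [-3.139, 0.001, 1.658]
force: [-4.6, 0.5, 0.8]
width: 16.9
gripper_force: 59.4
```

Emit:
{"fn": "drive_tool", "kwargs": {"motion": [{"fingers":0,"linear":[0,0,0],"twist":0},{"fingers":0,"linear":[0,0,0],"twist":0}]}}

```text
clock: 18.93
eef_pos: [496.2, 44.4, 57.5]
tool_rot: [-3.14, 0.0, 1.658]
force: [-4.9, 0.2, -0.9]
width: 17.1
gripper_force: 59.3
```

Emit:
{"fn": "drive_tool", "kwargs": {"motion": [{"fingers":0,"linear":[0,0.003,0],"twist":0},{"fingers":0,"linear":[0,0.003,0],"twist":0},{"fingers":0,"linear":[0,0.0025,0],"twist":0},{"fingers":0,"linear":[0,0.002,0],"twist":0},{"fingers":0,"linear":[0,0,0],"twist":0}]}}

```text
clock: 19.35
eef_pos: [504.1, 45.0, 57.2]
tool_rot: [-3.135, 0.002, 1.659]
force: [-11.1, -0.7, 4.2]
width: 17.4
gripper_force: 59.9
```

Emit:
{"fn": "drive_tool", "kwargs": {"motion": [{"fingers":0,"linear":[0,0,0],"twist":0},{"fingers":0,"linear":[0,0,0],"twist":0},{"fingers":0,"linear":[0,0,0],"twist":0}]}}

```text
clock: 19.6
eef_pos: [503.7, 45.0, 57.2]
tool_rot: [-3.134, 0.002, 1.659]
force: [-10.7, -0.3, 3.3]
width: 17.2
gripper_force: 59.9
```

Emit:
{"fn": "drive_tool", "kwargs": {"motion": [{"fingers":0,"linear":[0,0.0015,0],"twist":0},{"fingers":0,"linear":[0,0,0],"twist":0},{"fingers":0,"linear":[0,0,0],"twist":0},{"fingers":0,"linear":[0,0,0],"twist":0},{"fingers":0,"linear":[0,0,0],"twist":0}]}}

```text
clock: 20.02
eef_pos: [504.7, 45.1, 57.1]
tool_rot: [-3.133, 0.002, 1.659]
force: [-11.1, 0.5, 4.1]
width: 17.6
gripper_force: 59.9
```

Emit:
{"fn": "drive_tool", "kwargs": {"motion": [{"fingers":0,"linear":[0,0,0],"twist":0},{"fingers":0,"linear":[0,0,0],"twist":0},{"fingers":0,"linear":[0,0,0],"twist":0},{"fingers":0,"linear":[0,0,0],"twist":0},{"fingers":0,"linear":[0,0,0],"twist":0}]}}

```text
clock: 20.43
eef_pos: [504.8, 45.0, 57.2]
tool_rot: [-3.133, 0.002, 1.659]
force: [-10.5, -0.3, 4.8]
width: 17.2
gripper_force: 59.9
```

Run:
```python
from h import *
np.set_printoptions(precision=3,suppress=True)
s=monitor.read_state();print(s['eef_pos'],s['tool_rot'],s['force'],s['torque'],s['width'])
W=grab('wrist');S=grab('side')
g=cv2.GaussianBlur(W['color'],(3,3),0).astype(int)
R=lambda x,y,z:[477.1+x*.9962-y*.087,43.3+x*.087+y*.9962,z]
p=np.array(s['eef_pos'][:2])-[477.1,43.3];x=p@[.9962,.087];y=p@[-.087,.9962];print('jig',x,y)
a=proj(W,R(x,65,90.5));b=proj(W,R(x+16,65,49));print('pred panel',a,'bar',b)
for c in(a,b):
    for du in(-8,0,8):
        u=int(c[0])+du;v=int(c[1]);print(u,v-14,[int(g[k,u,2]) for k in range(v-14,v+15)])
# row profile across panel top / bar at two y's to check parallel contact
for yy in(58,30):
    v=int(proj(W,R(x,yy,90))[1]);u=int(proj(W,R(x,yy,90))[0]);print('row',v,u-30,[int(t) for t in g[v,u-30:u+75:2,2]])
```

```text
[504.752  45.039  57.16 ] [-3.133  0.002  1.659] [-10.54   -0.293   4.811] [0.108 2.613 0.37 ] 17.24234896203795
jig 27.69783358665843 -0.6734282762932565
pred panel [324.526 136.922] bar [357.396 127.079]
316 122 [129, 106, 96, 93, 91, 89, 88, 88, 89, 89, 89, 89, 89, 97, 123, 157, 181, 194, 205, 216, 221, 223, 223, 223, 222, 221, 223, 223, 223]
324 122 [161, 112, 95, 94, 93, 92, 90, 88, 87, 89, 90, 89, 89, 95, 118, 153, 177, 192, 205, 216, 222, 223, 223, 223, 223, 223, 223, 222, 222]
332 122 [124, 106, 95, 93, 94, 93, 91, 88, 87, 88, 89, 90, 90, 95, 116, 149, 173, 187, 199, 211, 218, 221, 220, 219, 219, 219, 219, 219, 219]
349 113 [222, 222, 223, 222, 223, 224, 226, 212, 169, 124, 95, 81, 80, 103, 145, 171, 177, 177, 177, 174, 170, 166, 165, 165, 165, 165, 165, 165, 165]
357 113 [223, 224, 223, 223, 223, 223, 223, 225, 220, 185, 125, 85, 79, 98, 137, 168, 184, 192, 194, 193, 192, 190, 190, 190, 190, 190, 190, 190, 190]
365 113 [222, 222, 222, 222, 222, 222, 223, 223, 223, 224, 222, 210, 178, 143, 137, 157, 176, 186, 187, 187, 187, 186, 184, 184, 185, 183, 181, 180, 178]
row 156 294 [131, 125, 158, 200, 221, 222, 221, 221, 220, 222, 222, 222, 223, 223, 223, 222, 221, 222, 221, 218, 217, 218, 219, 219, 205, 178, 148, 163, 175, 191, 189, 188, 188, 189, 186, 183, 165, 159, 96, 101, 107, 173, 129, 90, 94, 127, 181, 112, 81, 82, 106, 89, 77]
row 227 294 [97, 95, 95, 109, 120, 125, 125, 122, 122, 123, 121, 123, 123, 121, 107, 102, 100, 93, 88, 88, 124, 170, 168, 176, 159, 98, 77, 78, 77, 77, 73, 76, 74, 74, 73, 91, 97, 96, 95, 96, 97, 94, 95, 96, 91, 67, 66, 65, 66, 68, 69, 76, 81]
```

Emit:
{"fn": "drive_tool", "kwargs": {"motion": [{"fingers":0,"linear":[0,0,0],"twist":0},{"fingers":0,"linear":[0,0,0],"twist":0},{"fingers":0,"linear":[0,0,0],"twist":0},{"fingers":0,"linear":[0,0,0],"twist":0},{"fingers":0,"linear":[0,0,0],"twist":0}]}}

```text
clock: 20.95
eef_pos: [504.7, 45.1, 57.1]
tool_rot: [-3.133, 0.002, 1.659]
force: [-11.8, -0.6, 4.3]
width: 17.0
gripper_force: 59.9
```

Run:
```python
from h import *
s=monitor.read_state();print(s['eef_pos'],s['force'],s['gripper_force'])
if 9<np.linalg.norm(s['force'][:2])<14: print(ctrl.finish_job())
```

```text
[504.72794017  45.05871513  57.14529091] [-11.75675479  -0.63622097   4.31425004] 59.931129813194275
the job is handed in; nothing more can be done
None
```

I handed the job in at about 21 s: all four chips are off the board, the scraper is on the worktop clear of the jig, and the drawer front is held against the bar with its ends level, pushing at about 11–12 N with the bar roughly 14 mm in; one chip lies on the worktop right beside the board's edge.

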